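# Close up the test kiln and plug its port

### The job

Get the little kiln ready to fire: push the lid down until it is fully shut, without slamming it, and only then slide the brick port plug along the ledge, nose first, into the square port in the kiln's front until its steel collar rests against the kiln. Leave the other things on the counter where they are.

Things in the scene. Friction and masses are not known exactly. Their poses are not given: they have to be found in the camera images.
- kiln: Squat top-loading test kiln, green steel casing lined with cream firebrick, fixed. Origin: centre of its underside, on the counter. Own axes: -x is the front (port and ledge), +x the hinge side, z up. Casing 230 mm deep (x -115 to 115), 280 mm wide (y -140 to 140), rim 155 mm above the counter; with the lid shut its top is 200 mm up.
- port (a point): Centre of the lower edge of the square port's mouth, in the plane of the kiln's front face, level with the ledge top; axes as the kiln's (+x points straight in). Port 64 mm wide, 66 mm high, walls 60 mm deep, then 125 mm of open chamber. Its two sides flare over the outer 20 mm of depth to 84 mm at the mouth.
- lid (a joint): Opening angle of the kiln lid, rad: 0 fully shut, growing as its front edge rises; it starts 0.3 to 0.55 open. A stiff hinge holds the lid wherever it is left; it takes about 5 to 10 N at the front edge to push down.
- lid_hinge (a point): Middle of the lid's hinge line (along y) at the kiln's rear rim: kiln frame x 115, y 0, z 155 mm. Axes those of the lid, which equal the kiln's when shut. The lid is a slab reaching 230 mm towards -x, 280 mm wide, 45 mm thick (z 0 to 45), with a wooden tab 22 mm long, 90 mm wide, 14 mm thick on its front edge.
- lid_press (a point): Point on the lid's upper face, in the middle of its width, 25 mm behind its front edge (lid frame x -205, y 0, z 45 mm from the hinge). Moves with the lid.
- plug: Loose port plug, 0.4 kg, on the ledge, nose roughly to the port. Origin: under the collar's front face, at its flat underside; +x along the nose, z up. Nose: cream brick 60 wide, 60 high, x 0 to 70 mm. Steel collar: 90 wide, 80 high, x -12 to 0. Grip: dark wood 50 wide, 50 high, x -87 to -12, flat rear end. Undersides all level. Fully home, the origin is at port.
- paddle: Graphite paddle lying flat, 260 mm long with wooden handle; bystander. Origin below the rod near the blade's inner end, blade to +x.
- fragment: Broken-off bottom of a milky glass bottle, 68 mm across, jagged wall up to 62 mm high; bystander. Origin: centre of its underside.
- prop: Steel kiln shelf prop, 56 mm across, 100 mm high; bystander. Origin: centre of its underside.
- pot: Blue stoneware pot, 90 mm across, 85 mm high; bystander. Origin: centre of its underside.
- ledge_end (a point): Middle of the outer edge of the steel ledge, on its flat top 50 mm above the counter; axes as the kiln's. The ledge is 200 mm wide and runs 200 mm from here (towards +x) to the kiln's front face and on, level, into the port. No rims at its sides or end.
Things that resemble listed ones, but are neither listed nor needed, are in the scene too. What is shaped like the plug but orange or yellow is not meant.

How it is judged:
By the outcome, as a careful person would: the job done as asked, in the order asked, and still so for the second after the job is handed in, with the robot touching nothing.
It also fails if it takes over 58 s, if anything falls off the work surface, if the arm or the gripper's body presses on something with over 40 N, if the wrist force passes 120 N, or if a joint passes its speed limit or range.

### The arm

A 7-joint arm with a two-finger parallel gripper is mounted at the origin on the work surface. World frame = base frame: x ahead of the robot, y to its left, z up, the work surface at z = 0. Lengths are in m, angles in degrees, forces in N, time in s.
With the tool pointing down it reaches from about 0.4 to 0.85 m from the base axis. Payload 10.4 kg.
Tool frame: the origin (TCP) lies on the centre line of the jaws, within the pads' length; the fingertips stand 14 mm ahead of it and the grasp point (between the pads) lies 5 mm behind it (manip.tip_reach is the distance from the TCP to the fingertips, in m); z points along the fingers, x is the direction in which the jaws open and shut, and the axes are right-handed (so a half turn about z gives the same grasp; the last joint's range is limited). The gripper opens to 85 mm and grips with 20 to 120 N. Pads are 22 mm wide; open, the fingers measure 114 mm over their backs; the gripper's body (76 mm by 85 mm) begins 54 mm behind the grasp point. The pads swing forward as they close: fully open they stand 13 mm farther back than shut.
Start: joints at [-64.893, 19.034, -3.707, 83.658, 1.238, 77.344, -5.071], TCP at [0.278, 0.56, 0.245] pointing down, gripper open.
Joint ranges: [-148.97, 148.97], [-28.65, 121.19], [-84.17, 76.75], [9.2, 138.47], [-72.65, 252.65], [3.7, 117.97], [-149.18, 149.18]. Speed limits (degrees/s): [127.2, 127.2, 159.86, 159.86, 180, 180, 180].

### API

Orientations are given as a 3x3 rotation matrix whose columns are the frame's x, y, z axes.
In Python, from rig import manip, eyes gives the robot as it stands.
- The arm moves only by the tool jog_arm, never from a script. Its argument "steps" is one flat list of numbers, 4 for each row, row after row: the shift along the tool's x, y, z in mm, then the turn about the tool's z in rad. In form: [tx, ty, tz, spin, tx, ty, tz, spin, ...]. A call has exactly 5 rows; each row is the pose to reach, as a shift and turn from the pose measured when the call began, along the tool's axes at that moment; what a row does not reach only later rows make up. A row lasts 1/12 s, in which the tool goes at most 41.7 mm and 7.16 degrees, less where a joint would pass 70% of its speed; a pose out of reach is approached as far as the arm can. A call with a gripper value outside its range is refused whole. "grip" is the opening, from 0 (shut) to 1 (fully open), set as the call begins (left out, the last holds). The fingers move at their own pace and stop on an object; "grip_force" is the grip in N (left out, the last holds). Time passes only in rows, so rows that repeat a pose let the fingers close, or fill a call up. It gives the time, the measured TCP pose, the force and the opening at its end, in the units of the state.
- manip.observe(): the state, without advancing time (a new reading comes with each control period).
- eyes.snapshot(name): name is "scene" or "top" or "wrist"; returns a dict with "color" (480x640x3 uint8, blue, green, red), "K" (3x3 intrinsics, pixels), "camera_from_world" (4x4, takes a point from world to camera coordinates). Camera axes: x right, y down, z forward; pixel columns grow to the right and rows downward; lengths in m; the calibration is good to about 2 mm. A picture is of the moment at which its call begins. There is no depth.
- manip.finish_job(): hands the job in, once; it reports no verdict.
The state is a dict: "t": time; "joints": joint angles; "joint_vel": joint speeds; "joint_efforts": joint torques, N m; "position": TCP position; "tool_rot": TCP orientation; "ft_force": force on the tool from outside, world axes, zero at the start; "torque": the same for the moment, N m; "width": finger opening in m.
Only numpy, scipy, OpenCV 4.12 (cv2) and the standard library are available. Lean on these libraries where they do the work, as an engineer would, in place of code of your own. Each camera call takes 0.05 s, during which the arm holds its last target. There are 200 camera calls.

## Working session

There is one attempt and no reset: what is moved stays moved. The work goes in short steps, Python scripts to look and compute and a tool call to move; the robot and the scene stay as the last step left them, time stands still between calls to the robot, and variables do not carry over. Pictures are saved under pics/ and viewed, about 8 in all and at most 12, crops included, and the job is handed in when it is done.

Besides the shell and the picture viewer there is one more tool, called after "Emit:" as a command line: name --argument value ..., lists and objects as JSON in quotes. jog_arm: Moves the arm, as the interface text tells. Its arguments: {"type":"object","properties":{"steps":{"type":"array"},"grip":{"type":"number"},"grip_force":{"type":"number"}},"required":["steps"]}

```bash
ls; mkdir -p pics
python3 - <<'E'
from rig import manip, eyes
import cv2,numpy as np
s=manip.observe();print({k:np.round(v,3).tolist() for k,v in s.items()})
a=[eyes.snapshot(n) for n in("scene","top")]
for n,d in zip(("scene","top"),a):
    cv2.imwrite(f"pics/{n}0.png",d["color"]);print(n,np.round(d["K"],1).tolist(),np.round(d["camera_from_world"],3).tolist())
E
```

```text
pics
{'t': 0.0, 'joints': [-64.894, 19.071, -3.705, 83.706, 1.235, 77.345, -5.071], 'joint_vel': [0.049, 0.048, -0.007, 0.034, -0.022, -0.024, 0.101], 'joint_efforts': [0.001, -62.545, 0.049, -39.161, 0.016, 0.01, 0.0], 'position': [0.278, 0.559, 0.245], 'tool_rot': [[0.445, 0.896, -0.001], [0.896, -0.445, -0.001], [-0.001, 0.0, -1.0]], 'ft_force': [-0.215, 0.272, -0.683], 'torque': [-0.007, -0.003, -0.021], 'width': 0.085}
scene [[572.1, 0.0, 318.8], [0.0, 572.1, 230.0], [0.0, 0.0, 1.0]] [[0.367, 0.93, -0.009, -0.269], [0.669, -0.271, -0.692, -0.27], [-0.646, 0.248, -0.722, 1.519], [0.0, 0.0, 0.0, 1.0]]
top [[539.1, 0.0, 324.5], [0.0, 539.1, 236.5], [0.0, 0.0, 1.0]] [[-0.016, -1.0, 0.018, 0.066], [-0.999, 0.015, -0.051, 0.563], [0.051, -0.019, -0.999, 1.364], [0.0, 0.0, 0.0, 1.0]]
```

View pics/scene0.png

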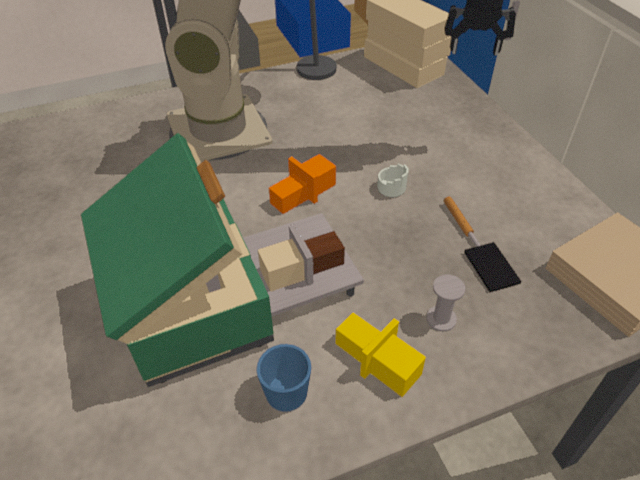

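View pics/top0.png

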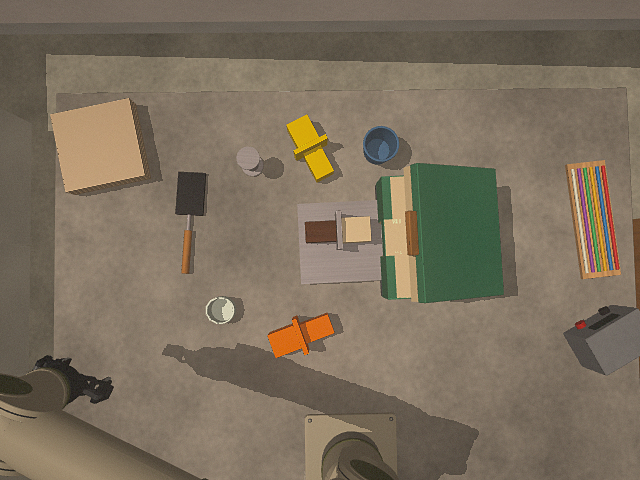

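Scene: the brown-gripped plug is at top (335,231) and scene (303,258). Lookalikes are orange at top (300,337) and yellow at top (310,147), both excluded by colour. I choose the cream, steel and brown one on the ledge. The kiln front faces +y (left in top), and the lid is open, with its tab at top (411,232).

```bash
cat > h.py <<'E'
import numpy as np,cv2
from rig import manip,eyes
def onplane(d,uv,z):
    T=d["camera_from_world"];R=T[:3,:3];c=-R.T@T[:3,3]
    uv=np.atleast_2d(np.float64(uv))
    r=(np.linalg.inv(d["K"])@np.c_[uv,np.ones(len(uv))].T).T@R
    return c+r*((z-c[2])/r[:,2])[:,None]
def proj(d,P):
    T=d["camera_from_world"];P=np.atleast_2d(P)@T[:3,:3].T+T[:3,3];q=P@d["K"].T
    return q[:,:2]/q[:,2:]
def hsv(d,lo,hi):
    m=cv2.inRange(cv2.cvtColor(d["color"],cv2.COLOR_BGR2HSV),lo,hi)
    return cv2.morphologyEx(m,cv2.MORPH_OPEN,np.ones((3,3)))
E
python3 - <<'E'
from h import *
d=eyes.snapshot("top");im=d["color"]
m=hsv(d,(55,80,20),(90,255,255))
for c in cv2.findContours(m,0,2)[0]:
    if cv2.contourArea(c)>150: print("green",cv2.approxPolyDP(c,2.5,True)[:,0].tolist())
h=cv2.cvtColor(im,cv2.COLOR_BGR2HSV);print(h[232,321],h[230,358],h[230,339],h[232,410])
c=im[155:315,280:520];cv2.imwrite("pics/top1.png",cv2.resize(c,None,fx=3.3,fy=3.3,interpolation=2))
E
```

```text
green [[583, 168], [599, 270], [586, 169]]
green [[453, 166], [453, 170], [459, 170], [457, 176], [464, 178], [457, 183], [456, 178], [449, 178], [451, 174], [443, 180], [434, 175], [437, 180], [443, 180], [443, 190], [446, 187], [451, 189], [449, 194], [443, 192], [443, 197], [439, 195], [437, 200], [443, 202], [447, 211], [446, 217], [445, 213], [439, 213], [444, 221], [441, 225], [443, 235], [447, 236], [442, 239], [444, 245], [440, 250], [447, 246], [445, 253], [451, 259], [449, 263], [446, 257], [443, 259], [459, 279], [453, 282], [461, 279], [467, 285], [464, 290], [472, 289], [467, 297], [472, 297], [474, 289], [471, 285], [476, 280], [481, 290], [477, 291], [477, 296], [484, 289], [485, 295], [492, 295], [493, 291], [487, 292], [490, 286], [484, 288], [484, 282], [498, 281], [502, 284], [498, 281], [501, 274], [496, 272], [501, 270], [497, 263], [500, 262], [497, 259], [500, 258], [498, 221], [495, 220], [497, 211], [494, 210], [497, 204], [494, 207], [491, 204], [496, 202], [496, 198], [492, 197], [490, 189], [482, 188], [489, 185], [476, 177], [481, 168], [475, 171], [472, 167], [465, 167], [465, 173], [460, 166]]
[ 13 145  97] [ 18  96 208] [ 11  44 155] [ 14 168 165]
```

View pics/top1.png

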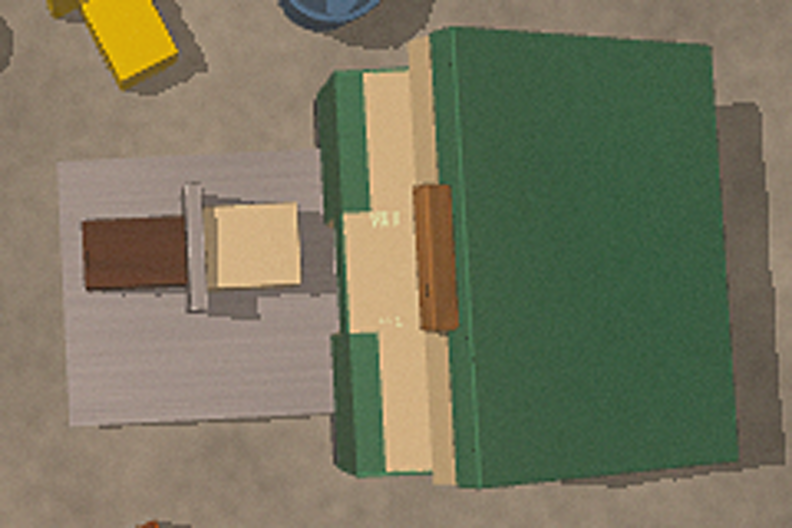

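```bash
cat >> h.py <<'E'
def up(p): return np.array([280,155])+np.float64(p)/3.3
E
python3 - <<'E'
from h import *
d=eyes.snapshot("top");s=eyes.snapshot("scene")
P=lambda p,z:onplane(d,up(p),z)
le=P([(57,162),(70,427)],.05);ri=P([(337,70),(357,475)],.155)
lid=[(455,27),(482,487)]
print("ledge outer",le.round(4).tolist(),np.linalg.norm(le[1]-le[0]))
print("rim",ri.round(4).tolist(),np.linalg.norm(ri[1]-ri[0]))
for q in(le,ri):
    v=q[1]-q[0];print("axis angle of -y... deg",np.degrees(np.arctan2(v[1],v[0])))
    print("mid",q.mean(0))
g=P([(83,220),(86,290),(185,216)],.10);n=P([(215,205),(298,203),(301,285)],.11)
print("grip",g.round(4).tolist());print("nose",n.round(4).tolist())
# brown mask in scene + top
m=hsv(d,(5,110,40),(18,255,135));m[:,:300]=0;m[:,345:]=0;m[:200]=0;m[270:]=0
c=max(cv2.findContours(m,0,2)[0],key=cv2.contourArea);r=cv2.minAreaRect(c);b=cv2.boxPoints(r);print("brown box",b.tolist(),onplane(d,b,.1).round(4).tolist())
cv2.imwrite("pics/s1.png",cv2.resize(s["color"][120:400,60:380],None,fx=2.4,fy=2.1,interpolation=2))
E
```

```text
ledge outer [[0.6442, 0.1247, 0.05], [0.4444, 0.1177, 0.05]] 0.19993891143310472
rim [[0.6944, -0.0753, 0.155], [0.4118, -0.0831, 0.155]] 0.28269844903194724
axis angle of -y... deg -177.97212517372648
mid [0.54433365 0.12121051 0.05      ]
axis angle of -y... deg -178.41596484522364
mid [ 0.55314321 -0.07923967  0.155     ]
grip [[0.596, 0.1049, 0.1], [0.5451, 0.1034, 0.1], [0.5979, 0.0307, 0.1]]
nose [[0.6047, 0.0093, 0.11], [0.6053, -0.0508, 0.11], [0.5459, -0.0518, 0.11]]
brown box [[304.4980773925781, 221.9688720703125], [334.9416809082031, 220.066162109375], [336.2023620605469, 240.23736572265625], [305.7587585449219, 242.14007568359375]] [[0.5953, 0.1065, 0.1], [0.5988, 0.0334, 0.1], [0.5503, 0.0312, 0.1], [0.5469, 0.1041, 0.1]]
```

View pics/s1.png

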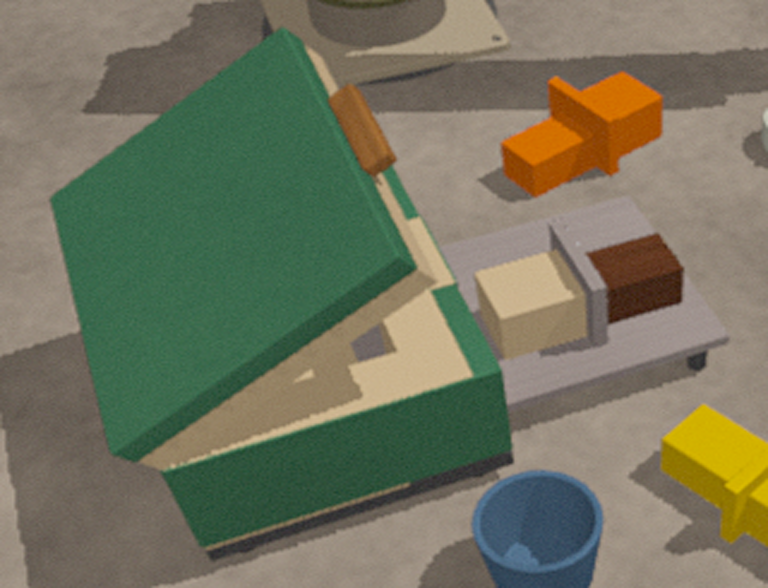

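```bash
cat >> h.py <<'E'
def tri(a,ua,b,ub):
    A=[]
    for d,u in((a,ua),(b,ub)):
        M=d["K"]@d["camera_from_world"][:3];A+=[u[0]*M[2]-M[0],u[1]*M[2]-M[1]]
    A=np.array(A);return np.linalg.lstsq(A[:,:3],-A[:,3],rcond=None)[0]
port=np.array([.552,-.079,.05]);kx=np.array([.035,-.9994,0]);ky=np.array([.9994,.035,0])
def K2W(x,y,z): return port+kx*(x+.115)+ky*y+np.array([0,0,z-.05])
def W2K(P):
    q=np.asarray(P)-port;return np.array([q@kx-.115,q@ky,q[2]+.05])
E
python3 - <<'E'
from h import *
d=eyes.snapshot("top");s=eyes.snapshot("scene")
us=lambda p:np.array([60+p[0]/2.4,120+p[1]/2.1])
for a,b in(((482,487),(285,30)),((455,27),(413,266)),((737,460),(50,197)),((711,45),(118,457))):
    p=tri(d,up(a),s,us(b));k=W2K(p)
    r=k-[.115,0,.155];th=np.arctan2(r[2],-r[0])-np.arctan2(.045,.230)
    print(p.round(4),k.round(4),th,np.hypot(r[0],r[2]))
# also port/nose checks via scene: nose top corners
for p in((478,272),(545,253),(583,297)): print(onplane(s,us(p),.11).round(4))
for th in(.3,.4,.5):
    c,sn=np.cos(th),np.sin(th);x,z=.115-.205*c+.045*sn,.155+.045*c+.205*sn;print(th,x,z,K2W(x,0,z))
E
```

```text
[ 0.4138 -0.1363  0.3045] [-0.0626 -0.1401  0.3045] 0.5064126689788417 0.23211409427013482
[ 0.6988 -0.1238  0.2996] [-0.0651  0.1451  0.2996] 0.483268538672843 0.23090156041649187
[ 0.4199 -0.3352  0.1891] [ 0.1365 -0.141   0.1891] 1.939836764783756 0.04024828669802
[ 0.7038 -0.3246  0.1869] [0.1358 0.1431 0.1869] 1.9541152311654586 0.03810809922170334
[[ 0.5528 -0.0477  0.11  ]]
[[0.5507 0.0084 0.11  ]]
[[0.611 0.018 0.11 ]]
0.3 -0.06754557097098891 0.25857178437622685 [ 0.55366091 -0.12642596  0.25857178]
0.4 -0.05629367836670214 0.27627850490340317 [ 0.55405472 -0.1376711   0.2762785 ]
0.5 -0.04333027595033728 0.29277345069892835 [ 0.55450844 -0.15062672  0.29277345]
```

θ≈0.495 rad, and the radii and widths match the given sizes. Next I close the fingers and move over to the lid.

Emit:
jog_arm --steps '[-25, 28, -10, 0, -52, 57, -24, 0, -79, 87, -38, 0, -106, 116, -52, 0, -132, 146, -66, 0]' --grip 0 --grip_force 40

```text
t: 0.77
position: [0.3494, 0.3767, 0.3111]
tool_rot: [[0.445, 0.896, -0.0], [0.896, -0.445, 0.0], [0.0, -0.0, -1.0]]
ft_force: [0.7, 0.3, -0.4]
width: 0.0258
```

Emit:
jog_arm --steps '[-26, 29, -14, 0, -53, 58, -28, 0, -80, 88, -40, 0, -107, 117, -48, 0, -133, 146, -55, 0]'

```text
t: 1.18
position: [0.4214, 0.1906, 0.3672]
tool_rot: [[0.445, 0.896, 0.001], [0.896, -0.445, 0.001], [0.002, 0.0, -1.0]]
ft_force: [0.6, -0.2, 0.8]
width: 0.0002
```

```bash
cat >> h.py <<'E'
def go(target):
    s=manip.observe();R=np.array(s["tool_rot"]);p=np.array(s["position"])
    a=np.arctan2(R[1,0],R[0,0]);sp=a-np.arctan2(ky[1],ky[0])
    print("t",round(s["t"],2),"tcp",p.round(4),"K",W2K(p).round(4),"F",np.round(s["ft_force"],1),"w",round(s["width"],4))
    print("tool mm",(R.T@(np.array(target)-p)*1000).round(1),"spin",round(sp,3),"tilt",R[2].round(3))
E
python3 -c "
from h import *
go([.555,-.15,.36]);print(manip.observe()['joints'])"
```

```text
t 1.18 tcp [0.4214 0.1906 0.3672] K [-0.389  -0.1211  0.3672] F [ 0.6 -0.2  0.8] w 0.0002
tool mm [-245.7  271.1    6.9] spin 1.075 tilt [ 0.002  0.    -1.   ]
[-43.14156085  -4.65299908  12.32485951  95.5486992    0.95721547
  88.91474035  32.73285085]
```

Emit:
jog_arm --steps '[-27, 30, 0, 0.11, -54, 60, 0, 0.22, -80, 88, 0, 0.33, -107, 118, 0, 0.44, -134, 147, 0, 0.55]'

```text
t: 1.6
position: [0.4938, 0.0031, 0.3674]
tool_rot: [[0.85, 0.527, 0.002], [0.527, -0.85, 0.002], [0.002, -0.0, -1.0]]
ft_force: [0.0, 0.6, -0.4]
width: -0.0001
```

```bash
python3 -c "
from h import *
go([.555,-.15,.345])"
```

```text
t 1.6 tcp [0.4938 0.0031 0.3674] K [-0.1991 -0.0553  0.3674] F [ 0.   0.6 -0.4] w -0.0001
tool mm [-28.7 162.4  22.3] spin 0.52 tilt [ 0.002 -0.    -1.   ]
```

Emit:
jog_arm --steps '[-7, 40, 0, 0.11, -14, 80, 0, 0.22, -21, 120, 2, 0.33, -28, 155, 12, 0.44, -29, 162, 22, 0.52]'

```text
t: 2.02
position: [0.5546, -0.1564, 0.3452]
tool_rot: [[1.0, 0.022, 0.003], [0.022, -1.0, -0.002], [0.003, 0.002, -1.0]]
ft_force: [-0.7, -0.1, -0.2]
width: -0.0
```

Run:
```python
from h import *
go([.555,-.15,.345])
d=eyes.snapshot("scene");cv2.imwrite("pics/s2.png",d["color"][60:360,40:400])
```

```text
t 2.02 tcp [ 0.5546 -0.1564  0.3452] K [-3.750e-02 -1.000e-04  3.452e-01] F [-0.7 -0.1 -0.2] w -0.0
tool mm [ 0.5 -6.4  0.2] spin -0.013 tilt [ 0.003  0.002 -1.   ]
```

View pics/s2.png

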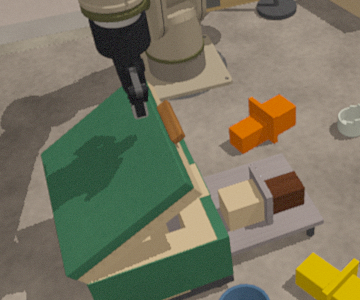

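The closed fingertips are centred over the lid near its front edge, at crop (140,112). I descend to contact, then follow the lid's arc slowly.

Emit:
jog_arm --steps '[0, -2, 10, 0, 0, -4, 20, 0, 0, -5, 28, 0, 0, -6, 33, 0, 0, -6, 36, 0]'

```text
t: 2.48
position: [0.5543, -0.1463, 0.3071]
tool_rot: [[1.0, 0.023, 0.001], [0.023, -1.0, 0.001], [0.001, -0.001, -1.0]]
ft_force: [-1.0, 1.0, 9.5]
width: -0.0003
```

Emit:
jog_arm --steps '[0, -2, 4, 0, 0, -4, 8, 0, 0, -7, 12, 0, 0, -10, 16, 0, 0, -13, 20, 0]'

```text
t: 2.9
position: [0.554, -0.132, 0.2877]
tool_rot: [[1.0, 0.027, 0.002], [0.027, -1.0, 0.001], [0.002, -0.001, -1.0]]
ft_force: [-1.7, -2.8, 6.0]
width: -0.0001
```

Emit:
jog_arm --steps '[0, -1, 4, 0, 0, -3, 8, 0, 0, -5, 12, 0, 0, -7, 16, 0, 0, -9, 20, 0]'

```text
t: 3.32
position: [0.5536, -0.121, 0.2681]
tool_rot: [[0.999, 0.032, 0.003], [0.032, -0.999, 0.002], [0.003, -0.002, -1.0]]
ft_force: [-3.5, -0.2, 6.3]
width: 0.0004
```

Emit:
jog_arm --steps '[0, -2, 4, 0, 0, -4, 8, 0, 0, -6, 12, 0, 0, -8, 16, 0, 0, -9, 20, 0]'

```text
t: 3.73
position: [0.5534, -0.111, 0.248]
tool_rot: [[0.999, 0.034, 0.004], [0.034, -0.999, 0.003], [0.004, -0.003, -1.0]]
ft_force: [-2.6, 0.7, 6.7]
width: 0.0001
```

```bash
python3 -c "
from h import *
go(K2W(-.09,0,.214))"
```

```text
t 3.73 tcp [ 0.5534 -0.111   0.248 ] K [-8.30e-02  2.00e-04  2.48e-01] F [-2.6  0.7  6.7] w 0.0001
tool mm [-0.4 -6.9 34.1] spin -0.001 tilt [ 0.004 -0.003 -1.   ]
```

Emit:
jog_arm --steps '[0, -1, 4, 0, 0, -2, 8, 0, 0, -3, 12, 0, 0, -4, 16, 0, 0, -4, 19, 0]'

```text
t: 4.15
position: [0.5532, -0.1047, 0.2286]
tool_rot: [[0.999, 0.036, 0.003], [0.036, -0.999, 0.005], [0.003, -0.005, -1.0]]
ft_force: [-1.8, 4.0, 7.1]
width: -0.0002
```

Emit:
jog_arm --steps '[0, 0, 2, 0, 0, -1, 4, 0, 0, -1, 6, 0, 0, -2, 8, 0, 0, -2, 10, 0]'

```text
t: 4.57
position: [0.5532, -0.1018, 0.2185]
tool_rot: [[0.999, 0.037, 0.003], [0.037, -0.999, 0.006], [0.003, -0.006, -1.0]]
ft_force: [-2.2, 0.9, 6.1]
width: -0.0001
```

Emit:
jog_arm --steps '[0, 0, 1, 0, 0, 0, 2, 0, 0, 0, 3, 0, 0, 0, 4, 0, 0, 0, 5, 0]'

```text
t: 4.98
position: [0.5532, -0.1008, 0.2141]
tool_rot: [[0.999, 0.038, 0.003], [0.038, -0.999, 0.008], [0.003, -0.008, -1.0]]
ft_force: [-8.9, 3.4, 20.6]
width: 0.0
```

Emit:
jog_arm --steps '[0, 0, 1, 0, 0, 0, 1, 0, 0, 0, 1, 0, 0, 0, 1, 0, 0, 0, 1, 0]'

```text
t: 5.4
position: [0.5532, -0.1009, 0.2141]
tool_rot: [[0.999, 0.038, 0.003], [0.038, -0.999, 0.008], [0.004, -0.008, -1.0]]
ft_force: [-7.4, -0.1, 14.3]
width: 0.0001
```

Emit:
jog_arm --steps '[0, 0, -5, 0, 0, 0, -20, 0, 0, 0, -50, 0, 0, 0, -80, 0, 0, 0, -100, 0]'

```text
t: 5.82
position: [0.5531, -0.1014, 0.3163]
tool_rot: [[0.999, 0.038, 0.005], [0.038, -0.999, 0.009], [0.005, -0.009, -1.0]]
ft_force: [0.8, -0.2, 0.9]
width: 0.0005
```

Emit:
jog_arm --steps '[4, -38, 0, 0, 8, -76, 0, 0, 12, -114, 0, 0, 16, -152, 0, 0, 20, -190, 0, 0]' --grip 1

```text
t: 6.23
position: [0.5654, 0.0915, 0.3179]
tool_rot: [[0.999, 0.039, 0.005], [0.039, -0.999, 0.009], [0.005, -0.009, -1.0]]
ft_force: [0.6, -0.3, -0.7]
width: 0.0602
```

Run:
```python
from h import *
go([.5725,.085,.075])
d=eyes.snapshot("top")
im=np.hstack([d["color"][155:315,280:520]]);cv2.imwrite("pics/top2.png",cv2.resize(im,None,fx=3.3,fy=3.3,interpolation=2))
s=eyes.snapshot("scene");cv2.imwrite("pics/s3.png",cv2.resize(s["color"][120:400,60:380],None,fx=2.4,fy=2.1,interpolation=2))
```

```text
t 6.23 tcp [0.5654 0.0915 0.3179] K [-0.285   0.0193  0.3179] F [ 0.6 -0.3 -0.7] w 0.0602
tool mm [  5.6   9.  242.8] spin 0.004 tilt [ 0.005 -0.009 -1.   ]
```

View pics/s3.png

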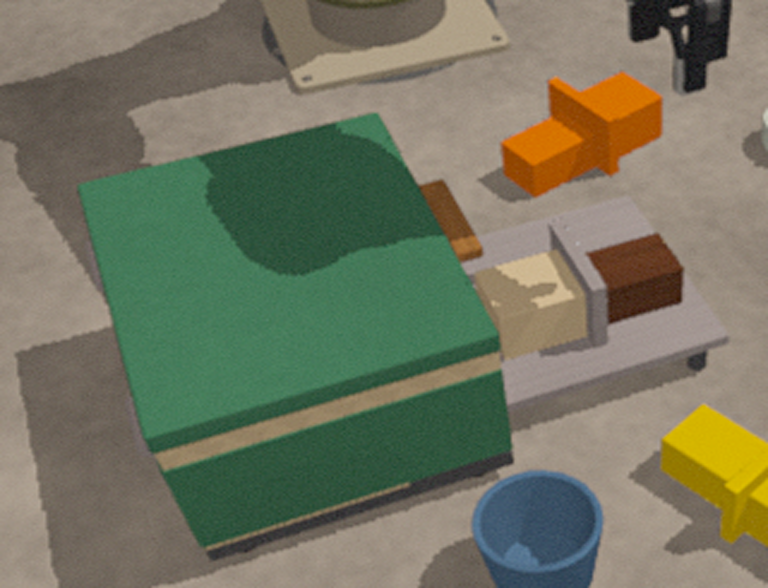

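View pics/top2.png

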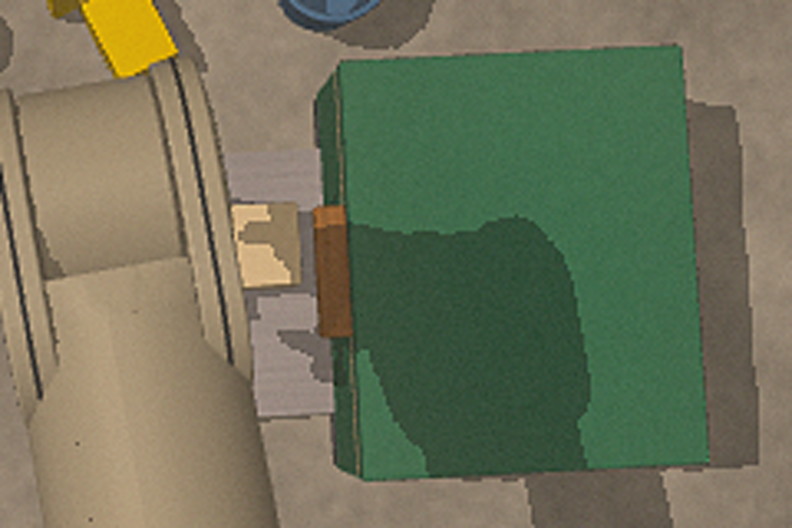

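The lid is shut level, with its top at z 0.200. The four lid corners in top2 are (340,60), (683,45), (708,464) and (360,480), which I use to refine the kiln pose.

Run:
```python
from h import *
d=eyes.snapshot("top");
q=onplane(d,up([(340,60),(683,45),(708,464),(360,480)]),.2)
print(q.round(4).tolist(),np.linalg.norm(np.roll(q,-1,0)-q,axis=1))
f=(q[0]+q[3])/2;r=(q[1]+q[2])/2;v=r-f;print("front mid",f,"rear mid",r,"e",v[0]/-v[1]); w=q[0]-q[3];print("e from front",w[1]/w[0])
w=q[1]-q[2];print(w[1]/w[0]);print("W2K",W2K(f),W2K(r))
t=onplane(d,up([(315,207),(320,335)]),.17);print("tab",[W2K(x) for x in t])
n=onplane(d,up([(298,203),(301,285)]),.11);print("nose tip K",[W2K(x) for x in n])
```

```text
[[0.6939, -0.0717, 0.2], [0.7011, -0.305, 0.2], [0.4181, -0.3129, 0.2], [0.4115, -0.079, 0.2]] [0.23334693 0.2831205  0.23396171 0.28251355]
front mid [ 0.552684   -0.07536146  0.2       ] rear mid [ 0.55963073 -0.3089123   0.2       ] e 0.029743963595926126
e from front 0.025801197474451656
0.02798266941630673
W2K [-0.11861242  0.00081094  0.2       ] [ 0.11504142 -0.00042078  0.2       ]
tab [array([-0.13623751,  0.04590399,  0.17      ]), array([-0.13772241, -0.04229256,  0.17      ])]
nose tip K [array([-0.14132816,  0.05425548,  0.11      ]), array([-0.14244562, -0.00509974,  0.11      ])]
```

```bash
sed -i 's/^port=.*/port=np.array([.5525,-.0775,.05]);kx=np.array([.031,-.9995,0]);ky=np.array([.9995,.031,0])/' h.py
python3 - <<'E'
from h import *
go([.5708,.0895,.12]);go([.5708,.0895,.075])
E
```

```text
t 6.38 tcp [0.5652 0.0936 0.3171] K [-0.2857  0.018   0.3171] F [ 0.6 -0.5 -0.1] w 0.081
tool mm [  4.6   6.2 197. ] spin 0.014 tilt [ 0.004 -0.009 -1.   ]
t 6.38 tcp [0.5652 0.0936 0.3171] K [-0.2857  0.018   0.3171] F [ 0.6 -0.5 -0.1] w 0.081
tool mm [  4.5   6.6 242. ] spin 0.014 tilt [ 0.004 -0.009 -1.   ]
```

Emit:
jog_arm --steps '[5, 4, 40, 0.01, 5, 6, 80, 0.01, 5, 6, 120, 0.01, 5, 6, 155, 0.01, 5, 6, 185, 0.01]' --grip 1

```text
t: 6.8
position: [0.57, 0.0882, 0.1293]
tool_rot: [[0.999, 0.034, 0.001], [0.034, -0.999, 0.009], [0.002, -0.008, -1.0]]
ft_force: [-0.5, -0.2, 0.8]
width: 0.0854
```

Run:
```python
from h import *
go([.5708,.0895,.075])
s=eyes.snapshot("scene");cv2.imwrite("pics/s4.png",cv2.resize(s["color"][160:340,220:460],None,fx=3,fy=3,interpolation=2))
```

```text
t 6.8 tcp [0.57   0.0882 0.1293] K [-0.2801  0.0227  0.1293] F [-0.5 -0.2  0.8] w 0.0854
tool mm [ 0.7 -0.8 54.3] spin 0.003 tilt [ 0.002 -0.008 -1.   ]
```

View pics/s4.png

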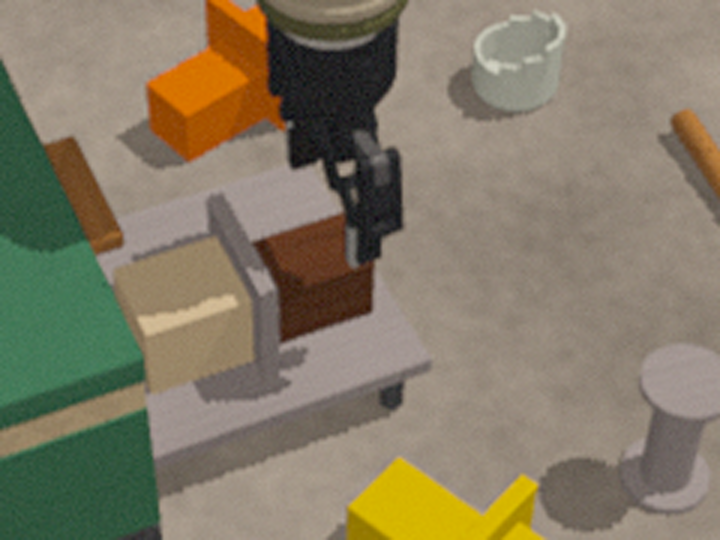

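The gripper straddles the brown grip near its rear end, with the near finger at (362,260). I descend and grip.

Emit:
jog_arm --steps '[1, -1, 15, 0, 1, -1, 30, 0, 1, -1, 42, 0, 1, -1, 50, 0, 1, -1, 54, 0]'

```text
t: 7.27
position: [0.5679, 0.0889, 0.0696]
tool_rot: [[0.999, 0.034, -0.006], [0.034, -0.999, 0.006], [-0.006, -0.006, -1.0]]
ft_force: [0.5, -0.6, -0.2]
width: 0.0852
```

Emit:
jog_arm --steps '[0, 0, 0, 0, 0, 0, 0, 0, 0, 0, 0, 0, 0, 0, 0, 0, 0, 0, 0, 0]' --grip 0.35 --grip_force 30

```text
t: 7.68
position: [0.569, 0.0891, 0.0709]
tool_rot: [[0.999, 0.034, -0.003], [0.034, -0.999, 0.007], [-0.003, -0.007, -1.0]]
ft_force: [0.7, 0.8, 5.9]
width: 0.0499
```

Emit:
jog_arm --steps '[0, 0, 0, 0, 0, 0, 0, 0, 0, 0, 0, 0, 0, 0, 0, 0, 0, 0, 0, 0]'

```text
t: 8.1
position: [0.5689, 0.0891, 0.0709]
tool_rot: [[0.999, 0.034, -0.004], [0.034, -0.999, 0.007], [-0.003, -0.007, -1.0]]
ft_force: [-0.2, 0.0, 1.4]
width: 0.05
```

Run:
```python
from h import *
go(port-kx*.077+np.array([0,0,.025]))
print(manip.observe()["tool_rot"])
```

```text
t 8.1 tcp [0.5689 0.0891 0.0709] K [-0.2811  0.0216  0.0709] F [-0.2  0.   1.4] w 0.05
tool mm [-21.9  89.   -4.6] spin 0.003 tilt [-0.003 -0.007 -1.   ]
[[ 0.99942002  0.03386575 -0.00356809]
 [ 0.03388937 -0.99940258  0.00678154]
 [-0.00333629 -0.00689853 -0.99997064]]
```

Emit:
jog_arm --steps '[-4, 0, 0, 0, -9, 0, 0, 0, -14, 0, 0, 0, -19, 0, 0, 0, -22, 0, 0, 0]'

```text
t: 8.52
position: [0.5461, 0.0884, 0.071]
tool_rot: [[0.999, 0.034, -0.004], [0.034, -0.999, 0.007], [-0.004, -0.007, -1.0]]
ft_force: [1.0, 0.1, -0.7]
width: 0.0502
```

Run:
```python
from h import *
go(port-kx*.077+np.array([0,0,.025]))
d=eyes.snapshot("top");s=eyes.snapshot("scene")
a=cv2.resize(d["color"][195:275,320:420],None,fx=4,fy=4,interpolation=2);b=cv2.resize(s["color"][220:300,230:330],None,fx=4,fy=4,interpolation=2)
cv2.imwrite("pics/m5.png",np.hstack([a,b]))
```

```text
t 8.52 tcp [0.5461 0.0884 0.071 ] K [-0.281  -0.0012  0.071 ] F [ 1.   0.1 -0.7] w 0.0502
tool mm [ 0.9 89.  -4.6] spin 0.003 tilt [-0.004 -0.007 -1.   ]
```

View pics/m5.png

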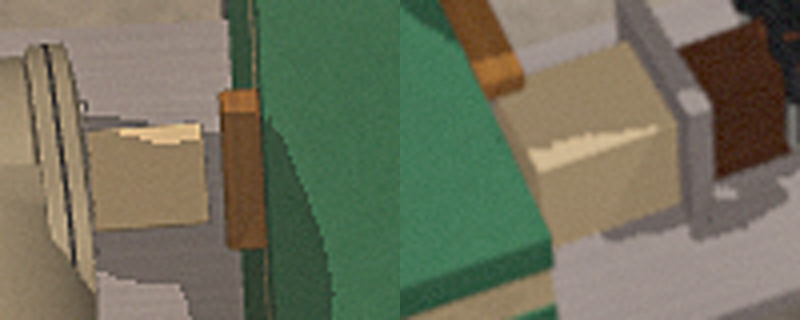

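Left (top view): the nose front corners are at (200,124) and (208,220), and the tab runs from (220,92) to (230,245).

Run:
```python
from h import *
d=eyes.snapshot("top");u=lambda p:np.array([320,195])+np.float64(p)/4
n=[W2K(x) for x in onplane(d,u([(200,124),(208,220)]),.11)]
t=[W2K(x) for x in onplane(d,u([(220,109),(229,246)]),.169)]  # tab top front
e=[W2K(x) for x in onplane(d,u([(220,92),(229,246)]),.17)]
print(np.round(n,4),np.mean(n,0),np.round(t,4),np.round(e,4))
m=hsv(d,(5,110,90),(18,255,255));m[:,:370]=0;m[:,395:]=0;m[:205]=0;m[270:]=0
ys,xs=np.nonzero(m);print(xs.min(),xs.max(),ys.min(),ys.max())
s=eyes.snapshot("scene");us=lambda p:np.array([230,220])+(np.float64(p)-[400,0])/4
p=us((545,174));print("near nose top front corner, scene:",W2K(onplane(s,p,.11)[0]))
```

```text
[[-0.1419  0.031   0.11  ]
 [-0.1401 -0.0264  0.11  ]] [-0.14103471  0.00230479  0.11      ] [[-0.1364  0.0351  0.169 ]
 [-0.1353 -0.0429  0.169 ]] [[-0.136   0.0447  0.17  ]
 [-0.1354 -0.0429  0.17  ]]
375 385 217 256
near nose top front corner, scene: [-0.14532783  0.03898609  0.11      ]
```

Emit:
jog_arm --steps '[-1.5, 8, 0, 0, -1.5, 16, 0, 0, -1.5, 24, 0, 0, -1.5, 32, 0, 0, -1.5, 40, 0, 0]'

```text
t: 9.13
position: [0.5467, 0.0474, 0.0709]
tool_rot: [[0.999, 0.033, -0.004], [0.033, -0.999, 0.007], [-0.004, -0.007, -1.0]]
ft_force: [-0.5, 3.3, 3.0]
width: 0.0502
```

Emit:
jog_arm --steps '[0, 4, 0, 0, 0, 8, 0, 0, 0, 12, 0, 0, 0, 16, 0, 0, 0, 20, 0, 0]'

```text
t: 9.55
position: [0.5474, 0.0278, 0.0709]
tool_rot: [[0.999, 0.034, -0.004], [0.034, -0.999, 0.008], [-0.004, -0.008, -1.0]]
ft_force: [-1.0, 5.0, 4.4]
width: 0.0495
```

Run:
```python
from h import *
go(port-kx*.07+np.array([0,0,.021]))
```

```text
t 9.55 tcp [0.5474 0.0278 0.0709] K [-0.2204 -0.0019  0.0709] F [-1.   5.   4.4] w 0.0495
tool mm [ 1.8 35.4 -0.4] spin 0.003 tilt [-0.004 -0.008 -1.   ]
```

The nose is past the flare with low forces. I continue in.

Emit:
jog_arm --steps '[0, 4, 0, 0, 0, 8, 0, 0, 0, 13, 0, 0, 0, 18, 0, 0, 0, 23, 0, 0]'

```text
t: 9.97
position: [0.5481, 0.0052, 0.0709]
tool_rot: [[0.999, 0.034, -0.004], [0.034, -0.999, 0.009], [-0.004, -0.009, -1.0]]
ft_force: [-1.8, 6.9, 6.5]
width: 0.0499
```

Emit:
jog_arm --steps '[0, 2, 0, 0, 0, 4, 0, 0, 0, 6, 0, 0, 0, 8, 0, 0, 0, 10, 0, 0]'

```text
t: 10.38
position: [0.5485, -0.0044, 0.0709]
tool_rot: [[0.999, 0.035, -0.004], [0.035, -0.999, 0.009], [-0.004, -0.009, -1.0]]
ft_force: [-1.9, 5.5, 4.6]
width: 0.0504
```

Emit:
jog_arm --steps '[0, 1, 0, 0, 0, 2, 0, 0, 0, 3, 0, 0, 0, 4, 0, 0, 0, 5, 0, 0]'

```text
t: 10.8
position: [0.5493, -0.0067, 0.071]
tool_rot: [[0.999, 0.037, -0.003], [0.037, -0.999, 0.012], [-0.002, -0.012, -1.0]]
ft_force: [5.5, 14.3, -0.0]
width: 0.0496
```

Run:
```python
from h import *
go(port-kx*.07+np.array([0,0,.021]))
```

```text
t 10.8 tcp [ 0.5493 -0.0067  0.071 ] K [-0.1859 -0.001   0.071 ] F [ 5.5 14.3 -0. ] w 0.0496
tool mm [ 1.   0.9 -0. ] spin 0.006 tilt [-0.002 -0.012 -1.   ]
```

Emit:
jog_arm --steps '[0, 1, 0, 0, 0, 2, 0, 0, 0, 3, 0, 0, 0, 4, 0, 0, 0, 4, 0, 0]'

```text
t: 11.22
position: [0.5502, -0.0074, 0.071]
tool_rot: [[0.999, 0.04, -0.002], [0.04, -0.999, 0.015], [-0.001, -0.015, -1.0]]
ft_force: [3.0, 14.3, 0.0]
width: 0.0498
```

Run:
```python
from h import *
go(port-kx*.07+np.array([0,0,.021]))
s=eyes.snapshot("scene");cv2.imwrite("pics/s6.png",cv2.resize(s["color"][180:320,220:400],None,fx=4,fy=4,interpolation=2))
```

```text
t 11.22 tcp [ 0.5502 -0.0074  0.071 ] K [-1.852e-01 -1.000e-04  7.100e-02] F [ 3.  14.3  0. ] w 0.0498
tool mm [ 0.1  0.2 -0. ] spin 0.009 tilt [-0.001 -0.015 -1.   ]
```

View pics/s6.png

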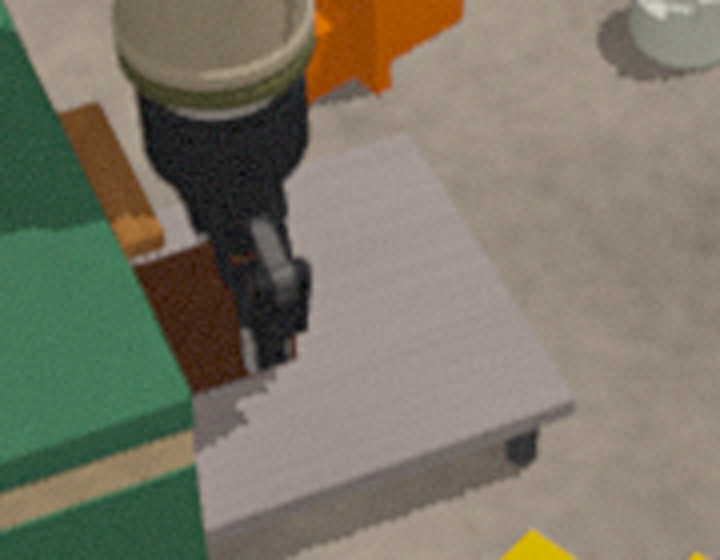

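The collar is hidden behind the lid corner in this view. The stop position matches home (TCP K x −0.185 as predicted). I release, back off, then push on the rear end with closed fingers to confirm it is seated.

Emit:
jog_arm --steps '[0, 0, 0, 0, 0, 0, 0, 0, 0, 0, 0, 0, 0, 0, 0, 0, 0, 0, 0, 0]' --grip 1

```text
t: 11.68
position: [0.55, -0.0081, 0.0708]
tool_rot: [[0.999, 0.039, -0.002], [0.039, -0.999, 0.015], [-0.001, -0.015, -1.0]]
ft_force: [-1.2, -0.6, 0.1]
width: 0.0855
```

Emit:
jog_arm --steps '[0, -10, 0, 0, 0, -20, 0, 0, 0, -35, 0, 0, 0, -50, 0, 0, 0, -60, 0, 0]'

```text
t: 12.1
position: [0.5474, 0.0546, 0.0717]
tool_rot: [[0.999, 0.041, -0.002], [0.041, -0.999, 0.015], [-0.001, -0.015, -1.0]]
ft_force: [-0.5, -0.7, -0.6]
width: 0.0854
```

Emit:
jog_arm --steps '[0, 0, 0, 0, 0, 0, 0, 0, 0, 0, 0, 0, 0, 0, 0, 0, 0, 0, 0, 0]' --grip 0

```text
t: 12.52
position: [0.5475, 0.0536, 0.0717]
tool_rot: [[0.999, 0.039, -0.002], [0.039, -0.999, 0.015], [-0.001, -0.015, -1.0]]
ft_force: [-0.4, 0.6, -0.9]
width: 0.0255
```

Emit:
jog_arm --steps '[0, 0, 0, 0, 0, 0, 0, 0, 0, 0, 0, 0, 0, 0, 0, 0, 0, 0, 0, 0]'

```text
t: 12.93
position: [0.5475, 0.0536, 0.0717]
tool_rot: [[0.999, 0.039, -0.002], [0.039, -0.999, 0.015], [-0.001, -0.015, -1.0]]
ft_force: [0.2, 0.4, 0.5]
width: 0.0
```

Run:
```python
from h import *
go(K2W(-.205-.014,0,.073))
```

```text
t 12.93 tcp [0.5475 0.0536 0.0717] K [-0.2462 -0.0009  0.0717] F [0.2 0.4 0.5] w 0.0
tool mm [ 0.7 27.2 -1.7] spin 0.008 tilt [-0.001 -0.015 -1.   ]
```

Emit:
jog_arm --steps '[0.5, 6, 0, 0, 0.5, 12, 0, 0, 0.5, 18, 0, 0, 0.5, 23, 0, 0, 0.5, 26, 0, 0]'

```text
t: 13.35
position: [0.549, 0.0263, 0.0713]
tool_rot: [[0.999, 0.038, -0.002], [0.038, -0.999, 0.015], [-0.001, -0.015, -1.0]]
ft_force: [0.5, 0.0, 0.2]
width: 0.0002
```

Emit:
jog_arm --steps '[0, 2, 0, 0, 0, 4, 0, 0, 0, 6, 0, 0, 0, 8, 0, 0, 0, 9, 0, 0]'

```text
t: 13.77
position: [0.5497, 0.0225, 0.0714]
tool_rot: [[0.999, 0.042, -0.002], [0.043, -0.999, 0.02], [-0.001, -0.02, -1.0]]
ft_force: [0.4, 20.3, 0.4]
width: -0.0
```

Run:
```python
from h import *
go(K2W(-.213,0,.073))
```

```text
t 13.77 tcp [0.5497 0.0225 0.0714] K [-0.2151  0.0003  0.0714] F [ 0.4 20.3  0.4] w -0.0
tool mm [-0.3  2.1 -1.6] spin 0.012 tilt [-0.001 -0.02  -1.   ]
```

Emit:
jog_arm --steps '[0, 2, 0, 0, 0, 4, 0, 0, 0, 6, 0, 0, 0, 7, 0, 0, 0, 7, 0, 0]'

```text
t: 14.18
position: [0.5501, 0.0225, 0.0715]
tool_rot: [[0.999, 0.049, -0.002], [0.049, -0.998, 0.027], [-0.001, -0.027, -1.0]]
ft_force: [-0.4, 22.4, 1.4]
width: -0.0002
```

Emit:
jog_arm --steps '[0, -15, 0, 0, 0, -40, 0, 0, 0, -70, -20, 0, 0, -80, -60, 0, 0, -80, -100, 0]'

```text
t: 14.6
position: [0.5449, 0.1029, 0.1738]
tool_rot: [[0.999, 0.053, -0.005], [0.053, -0.998, 0.027], [-0.004, -0.027, -1.0]]
ft_force: [1.5, 0.8, 1.7]
width: -0.0001
```

Emit:
jog_arm --steps '[0, -40, 0, 0, 0, -80, 0, 0, 0, -120, 0, 0, 0, -160, 0, 0, 0, -200, 0, 0]'

```text
t: 15.02
position: [0.5339, 0.3043, 0.1794]
tool_rot: [[0.999, 0.053, -0.005], [0.053, -0.998, 0.027], [-0.003, -0.027, -1.0]]
ft_force: [0.1, -0.7, 0.8]
width: -0.0001
```

Run:
```python
from h import *
go(K2W(-.213,0,.073))
d=eyes.snapshot("top");s=eyes.snapshot("scene")
cv2.imwrite("pics/m7.png",np.hstack([cv2.resize(d["color"][195:285,290:410],None,fx=3.3,fy=4.4,interpolation=2),cv2.resize(s["color"][160:340,220:400],(396,396),interpolation=2)]))
m=hsv(d,(5,110,40),(18,255,135));m[:,:300]=0;m[:,373:]=0;m[:200]=0;m[270:]=0
c=max(cv2.findContours(m,0,2)[0],key=cv2.contourArea);b=cv2.boxPoints(cv2.minAreaRect(c));print(b.tolist(),[W2K(x).round(4).tolist() for x in onplane(d,b,.1)])
```

```text
t 15.02 tcp [0.5339 0.3043 0.1794] K [-0.4972 -0.0067  0.1794] F [ 0.1 -0.7  0.8] w -0.0001
tool mm [  0.8 287.   98.7] spin 0.022 tilt [-0.003 -0.027 -1.   ]
[[344.62896728515625, 230.20816040039062], [371.9954833984375, 228.90499877929688], [372.9705810546875, 249.38238525390625], [345.60406494140625, 250.685546875]] [[-0.2023, 0.0243, 0.1], [-0.1364, 0.0244, 0.1], [-0.1366, -0.0248, 0.1], [-0.2024, -0.0249, 0.1]]
```

View pics/m7.png

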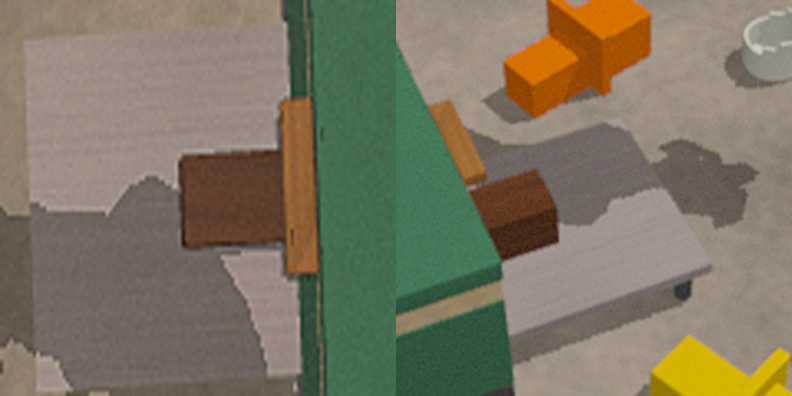

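The grip's rear edge is at kiln x −202.3 mm (home is −202), centred to within 0.3 mm and square. The lid is still level, and the arm is clear of everything.

```bash
python3 -c "
from rig import manip
print(manip.finish_job())"
```

```text
the job is handed in; nothing more can be done
None
```

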